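# Dispense one tea light and nudge it onto the blue spot

### The arm

A 6-joint arm with a two-finger parallel gripper is mounted at the origin on a cart in front of the work surface, level with it; the furniture and walls round the work are solid. World frame = base frame: x ahead of the robot, y to its left, z up, the work surface at z = 0. Lengths are in m, angles in rad, forces in N, time in s.
With the tool pointing down it reaches from about 0.275 to 0.85 m from the base axis. Payload 5.2 kg.
Tool frame: the origin (TCP) lies at the very end of the fingers, on their centre line; the grasp point (between the pads) lies 19 mm behind it; x points along the fingers, y is the direction in which the jaws open and shut, and the axes are right-handed (so a half turn about x gives the same grasp; the last joint's range is limited). The gripper opens to 85 mm and grips with 20 to 120 N. Pads are 22 mm wide; open, the fingers measure 114 mm over their backs; the gripper's body (76 mm by 85 mm) begins 54 mm behind the grasp point. The pads swing forward as they close: fully open they stand 13 mm farther back than shut.
Start: joints at [-1.497, 0.259, 1.535, -0, 1.348, -0.203], TCP at [0.15, -0.529, 0.231] pointing down, gripper open.
Joint ranges: [-3.14, 3.14], [-0.91, 2.08], [0.19, 2.58], [-1.22, 4.36], [0.22, 2.71], [-3.12, 3.12]. Speed limits (rad/s): [2.57, 2.57, 3.14, 3.14, 3.14, 3.14].

### API

Orientations are given as a unit quaternion [w, x, y, z].
In Python, from plant import read_state, get_image, close_job gives the robot as it stands.
- The arm moves only by the tool jog_arm, never from a script. Its argument "motion" is a list of rows, each an object of numbers: "tx", "ty", "tz": the shift along the world's x, y, z each as a share of 0.05 m, from -1 to 1; "turn": the turn about the world's z as a share of 8 degrees, from -1 to 1; "jaw": the opening, from -1 (shut) to 1 (fully open), so that 0 is half open. A call has 1 to 5 rows; each row shifts and turns the pose as measured when the row begins; what a row does not reach is not made up. A row lasts 1/10 s, in which the tool goes at most 50 mm and 8.59 degrees, less where a joint would pass 70% of its speed; a pose out of reach is approached as far as the arm can. A call with a number of a shift or a turn outside -1 to 1 is refused whole. A call with a gripper value outside its range is refused whole. The fingers move at their own pace and stop on an object; "force" is the grip in N (left out, the last holds). Time passes only in rows, so rows that do not move let the fingers close. It gives the time, the measured TCP pose, the force and the opening at its end, in the units of the state.
- read_state(): the state, without advancing time (a new reading comes with each control period).
- get_image(name): name is "side" or "top"; returns a dict with "frame" (384x512x3 uint8, red, green, blue), "camera_matrix" (3x3 intrinsics, pixels), "R" (3x3) and "t" (3): a world point X has camera coordinates R X + t. Camera axes: x right, y down, z forward; pixel columns grow to the right and rows downward; lengths in m; the calibration is good to about 2 mm. A picture is of the moment at which its call begins. There is no depth.
- close_job(): hands the job in, once; it reports no verdict.
The state is a dict: "clock": time; "joint_positions": joint angles; "qd": joint speeds; "tau": joint torques, N m; "ee_pos": TCP position; "orientation": TCP orientation; "force": force on the tool from outside, world axes, zero at the start; "torque": the same for the moment, N m; "opening": opening from 0.0 (shut) to 1.0 (fully open).
Only numpy, scipy, OpenCV 4.12 (cv2) and the standard library are available. Lean on these libraries where they do the work, as an engineer would, in place of code of your own. Each camera call takes 0.05 s, during which the arm holds its last target.

### The job

Press the red plunger of the tea-light dispenser all the way down once and let it come back up, so that a single tea-light cup is pushed out at the front. Then, with the fingertips, gently nudge that cup flat across the table until it lies wholly on the round blue spot. Only press and push: do not pinch, lift or tip the cup, do not dispense a second one, and leave the other things where they are.

Things in the scene. Friction and masses are not known exactly. Their poses are not given: they have to be found in the camera images.
- dispenser: Tea-light dispenser fixed to the table, white and grey. Origin: on the table under the axis of the upright magazine; z up; cups come out at its -x side. Magazine: open-topped well, 44 square inside; outside x -26 to +27, y -28 to +28, 50 high; no floor, the lowest cup stands on the table. Grey housing behind: x +26 to +112, y -28 to +28, 46 high, foot flanges 4 high out to y -40 and +40.
- exit (a point): Point on the table 66 in front of the magazine axis (dispenser x = -66, y = 0), where the cup is centred after a full press. A hidden steel tongue (14 wide, 13 high) pushes it out through the 18 high mouth under the clear front plate, three times the plunger's travel; when the plunger rises the tongue goes back and the next cup drops down in the magazine.
- plunger_top (a point): Centre of the top of the red plunger cap (32 across, flat), on top of the housing at x = +55, y = 0 of the dispenser, 84 above the table when up. The plunger is pressed straight down 24, to a stop.
- plunger (a joint): Plunger travel in m: 0 up, 0.024 fully down. Spring-returned: about 2.5 N at the start and 6 N fully down, plus damping of 20 N per m/s; it comes up by itself in about half a second when released.
- cup_1: The lowest tea-light cup in the magazine, the one that comes out: thin ribbed aluminium cup, 39 across, 16 high, about 20 g, full of solid wax. Origin: centre of its underside; z up. It slides on the table.
- cup_2: The second cup, the same, standing on the first at the start; it drops to the table inside the magazine once the first is out and the plunger is up. It stays in the magazine.
- cup_3: The third cup, the same, on top of the second. It stays in the magazine.
- spot_blue: Flat round blue spot stuck on the table in front and to one side of the dispenser, 90 across, less than 1 thick (nothing catches on it). Origin: its centre. The target.
- spot_yellow: The same in yellow, on the other side of the dispenser. Not the target; blue and yellow may swap sides.
- beaker: Empty glass beaker, 75 x 68, 82 high, loose, behind and to the left of the dispenser; origin: centre of its underside. Leave alone.
- red_stopper: Dark red rubber stopper, 27 across, 26 high, loose; origin: centre of its underside. Leave alone.
- tape: Small white roll of tape, 37 x 42, 18 high, loose; origin: centre of its underside. Leave alone.
Not all that is in view belongs to the job. What is shaped like the cup_3 but yellow is not meant. Leave any orange look-alike of the dispenser alone.

How it is judged:
By the outcome, as a careful person would: the job done as asked, in the order asked, and still so for the second after the job is handed in, with the robot touching nothing.
It also fails if it takes over 64 s, if anything falls off the work surface, if the arm or the gripper's body presses on something with over 40 N, if the wrist force passes 120 N, or if a joint passes its speed limit or range.

## Working session

There is one attempt and no reset: what is moved stays moved. The work goes in short steps, Python scripts to look and compute and a tool call to move; the robot and the scene stay as the last step left them, time stands still between calls to the robot, and variables do not carry over. Pictures are saved under pics/ and viewed, and the job is handed in when it is done.

Besides the shell and the picture viewer there is one more tool, called after "Call:" as a command line: name --argument value ..., lists and objects as JSON in quotes. jog_arm: Moves the arm, as the interface text tells. Its arguments: {"type":"object","properties":{"motion":{"type":"array"},"force":{"type":"number"}},"required":["motion"]}

```bash
mkdir -p pics; cat > h.py <<'E'
import numpy as np, cv2
from plant import read_state, get_image, close_job
def snap(n,tag):
    d=get_image(n); cv2.imwrite(f'pics/{tag}.png',d['frame'][:,:,::-1]); return d
def ray(d,u,v,z):
    K=np.array(d['camera_matrix']);R=np.array(d['R']);t=np.array(d['t'])
    c=-R.T@t; r=R.T@np.linalg.inv(K)@np.array([u,v,1.]); return c+r*(z-c[2])/r[2]
def proj(d,X):
    K=np.array(d['camera_matrix']);p=K@(np.array(d['R'])@np.array(X)+np.array(d['t']));return p[:2]/p[2]
E
python3 - <<'E'
from h import *
s=read_state();print(s)
import pickle
D={n:snap(n,n+'0') for n in('top','side')}
pickle.dump(D,open('d0.pkl','wb'))
for n in D: print(n,-np.array(D[n]['R']).T@D[n]['t'])
E
```

```text
{'clock': 0.0, 'joint_positions': array([-1.49678894e+00,  2.59333417e-01,  1.53609495e+00,  6.93175881e-06,
        1.34798733e+00, -2.02842191e-01]), 'qd': array([-0.00100406,  0.00043453, -0.0015909 ,  0.00050729, -0.00045674,
       -0.00063725]), 'tau': array([ 5.64481834e-04, -4.46032083e+01, -2.90567762e+01,  8.68882285e-05,
        1.16388104e-02, -6.25514787e-06]), 'ee_pos': array([ 0.15029235, -0.5285183 ,  0.23047508]), 'orientation': array([ 0.09692519,  0.70038667,  0.09821129, -0.70029891]), 'force': array([ 0.06283541,  0.47512065, -1.26164503]), 'torque': array([ 0.00804951,  0.01174306, -0.01315691]), 'opening': 0.9949360678486029}
top [ 0.45736588 -0.06646806  1.23827661]
side [0.23469343 0.66436607 0.40458067]
```

```bash
ls -la
```

```text
total 1172
drwxr-xr-x  3 agent agent    4096 Dec  6 17:34 .
drwxr-xr-x 23 root  root     4096 Dec  6 17:34 ..
-rw-r--r--  1 agent agent 1180487 Dec  6 17:34 d0.pkl
-rw-r--r--  1 agent agent     467 Dec  6 17:34 h.py
drwxr-xr-x  2 agent agent    4096 Dec  6 17:34 pics
```

View pics/top0.png

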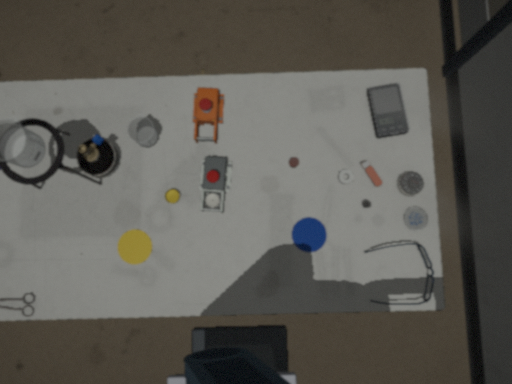

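View pics/side0.png

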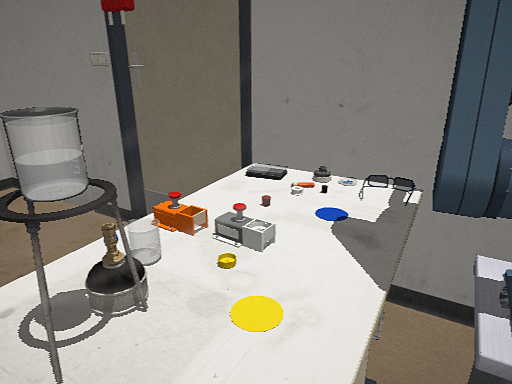

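```bash
python3 - <<'E'
from h import *
import pickle
D=pickle.load(open('d0.pkl','rb'))
d=D['top'];f=d['frame'];hsv=cv2.cvtColor(f,cv2.COLOR_RGB2HSV)
def blobs(d,m,z,lab):
    n,l,s,c=cv2.connectedComponentsWithStats(m.astype(np.uint8))
    for i in range(1,n):
        if s[i,4]>20: print(lab,c[i].round(1),s[i],ray(d,*c[i],z).round(4))
H,S,V=[hsv[...,i].astype(int) for i in range(3)]
blobs(d,(H>105)&(H<125)&(S>150)&(V>80),0.0005,'blue')
red=((H<6)|(H>172))&(S>150)
blobs(d,red,.084,'red')
blobs(d,(H>20)&(H<35)&(S>150),0,'yel')
ds=D['side'];h2=cv2.cvtColor(ds['frame'],cv2.COLOR_RGB2HSV);H2,S2,V2=[h2[...,i].astype(int) for i in range(3)]
blobs(ds,((H2<6)|(H2>172))&(S2>150)&(V2>60),.084,'sred')
blobs(ds,(H2>105)&(H2<125)&(S2>150)&(V2>80),0.0005,'sblue')
a=cv2.resize(f[140:220,165:265],None,fx=7,fy=7,interpolation=cv2.INTER_CUBIC);cv2.imwrite('pics/c1.png',a[:,:,::-1])
a=cv2.resize(ds['frame'][190:265,195:295],None,fx=7,fy=7,interpolation=cv2.INTER_CUBIC);cv2.imwrite('pics/c2.png',a[:,:,::-1])
E
```

```text
blue [ 97.2 139.2] [ 93 135  10   9  56] [7.582e-01 3.419e-01 5.000e-04]
blue [309.1 233.2] [293 219  32  32 742] [ 0.4944 -0.2077  0.0005]
red [205.  103.6] [200  99  12  10  97] [0.8197 0.0455 0.084 ]
red [212.6 175.7] [207 170  12  12 110] [0.6379 0.0301 0.084 ]
yel [172.  195.5] [166 190  12  12 115] [0.602 0.144 0.   ]
yel [134.3 246.3] [119 231  32  32 790] [0.4733 0.2424 0.    ]
sred [116.9   5.1] [101   0  33  12 362] [-1.869   2.5001  0.084 ]
sred [174.2 194.6] [169 192  12   7  66] [0.8171 0.0514 0.084 ]
sred [239.1 205.8] [233 203  13   7  64] [0.6388 0.0322 0.084 ]
sblue [330.2 213.4] [315 208  33  13 302] [ 0.4975 -0.2109  0.0005]
```

View pics/c1.png

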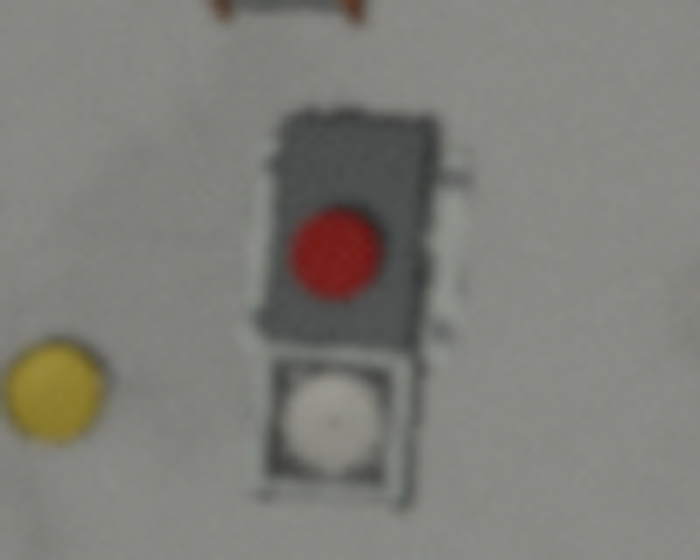

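View pics/c2.png

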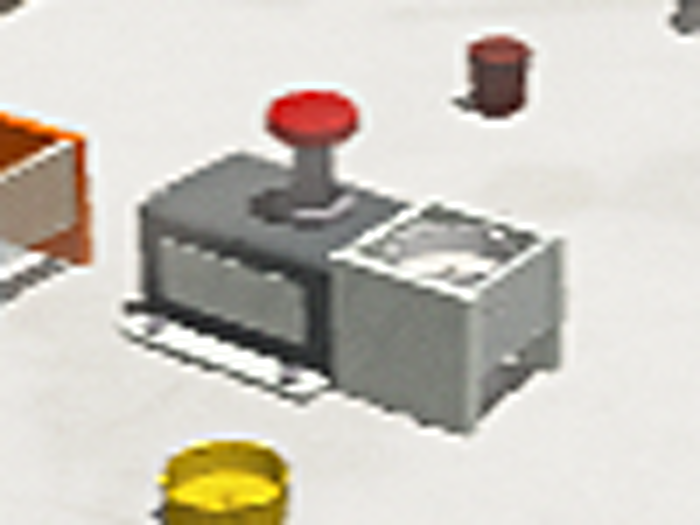

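```bash
python3 - <<'E'
from h import *
import pickle
D=pickle.load(open('d0.pkl','rb'))
d=D['top']
def c(x,y,z): return ray(d,165+(x+.5)/7-.5,140+(y+.5)/7-.5,z)[:2]
P=c(335,253,.084);C=c(331,422,.048);print('P',P,'cup',C,'dist',np.linalg.norm(P-C))
for n,(x,y,z) in dict(hbl=(290,112,.046),hfl=(260,330,.046),hbr=(438,118,.046),hfr=(412,345,.046),mfl=(262,493,.05),mfr=(408,500,.05)).items(): print(n,c(x,y,z))
# white magazine blob
v=P-C;print('yaw from pair',np.degrees(np.arctan2(v[1],v[0])))
a=c(290,112,.046)-c(260,330,.046);b=c(438,118,.046)-c(412,345,.046)
m=c(262,493,.05)-c(408,500,.05);h=c(290,112,.046)-c(438,118,.046)
for q in(a,b): print(np.degrees(np.arctan2(q[1],q[0])),np.linalg.norm(q))
for q in(m,h): print(np.degrees(np.arctan2(q[1],q[0]))-90,np.linalg.norm(q))
# dark housing mask minAreaRect
f=d['frame'].astype(int)
g=cv2.cvtColor(d['frame'],cv2.COLOR_RGB2GRAY)
print(g[150:192:5,212],g[185,195:240])
E
```

```text
P [0.63787295 0.03046603] cup [0.58258064 0.03606534] dist 0.05557510764750407
hbl [0.69589027 0.04898214]
hfl [0.61670366 0.0611202 ]
hbr [ 0.69199908 -0.0045256 ]
hfr [0.60964628 0.00667222]
mfl [0.55774677 0.06091226]
mfr [0.55375215 0.00905357]
yaw from pair -5.782482867540443
-8.714709586173106 0.08011149853841829
-7.743240297630044 0.08311062564556122
-4.404730466638696 0.052012315733668255
-4.1593445666852205 0.053649043577533466
[134 102  76  79  52  55  59  81 117] [128 128 129 128 127 119 101  84  78  77  79  80  83  79  81  81  82  81
  80  81  81  83  82  82  83  82  82  78  72  73  91 111 123 128 136 138
 138 134 136 135 136 136 136 137 137]
```

Candidates: the grey/white dispenser at top px (213,185), red cap at (213,176), is the one I want. The orange look-alike at (206,115), the yellow cup at (172,196), the red stopper at (293,161) and the orange unit's red cap at (205,104) are not. The crop confirms the grey housing, the white magazine and the filled white cup. The target is the blue spot at px (309,233), world (0.495, -0.209). The cap is at (0.638, 0.031), and both views agree within 2 mm.

Call:
jog_arm --motion '[{"tx":0.65,"ty":0.75,"turn":1,"jaw":-1},{"tx":0.65,"ty":0.75,"turn":1,"jaw":-1},{"tx":0.65,"ty":0.75,"turn":1,"jaw":-1},{"tx":0.65,"ty":0.75,"turn":1,"jaw":-1},{"tx":0.65,"ty":0.75,"turn":1,"jaw":-1}]' --force 20

```text
schema error: expected keys tx, ty, tz, turn, jaw
```

Call:
jog_arm --motion '[{"tx":0.65,"ty":0.75,"tz":0,"turn":1,"jaw":-1},{"tx":0.65,"ty":0.75,"tz":0,"turn":1,"jaw":-1},{"tx":0.65,"ty":0.75,"tz":0,"turn":1,"jaw":-1},{"tx":0.65,"ty":0.75,"tz":0,"turn":1,"jaw":-1},{"tx":0.65,"ty":0.75,"tz":0,"turn":1,"jaw":-1}]' --force 20

```text
clock: 0.6
ee_pos: [0.3106, -0.3406, 0.2275]
orientation: [-0.334, -0.622, -0.337, 0.623]
force: [0.6, -1.0, 0.4]
opening: 0.144
```

Call:
jog_arm --motion '[{"tx":0.65,"ty":0.75,"tz":0,"turn":1,"jaw":-1},{"tx":0.65,"ty":0.75,"tz":0,"turn":1,"jaw":-1},{"tx":0.65,"ty":0.75,"tz":0,"turn":1,"jaw":-1},{"tx":0.65,"ty":0.75,"tz":0,"turn":0.5,"jaw":-1},{"tx":0.65,"ty":0.75,"tz":0,"turn":0,"jaw":-1}]'

```text
clock: 1.1
ee_pos: [0.472, -0.1495, 0.2266]
orientation: [-0.481, -0.516, -0.484, 0.518]
force: [1.5, -1.3, -0.5]
opening: -0.0
```

Call:
jog_arm --motion '[{"tx":0.65,"ty":0.75,"tz":-0.3,"turn":0,"jaw":-1},{"tx":0.65,"ty":0.75,"tz":-0.3,"turn":0,"jaw":-1},{"tx":0.65,"ty":0.75,"tz":-0.3,"turn":0,"jaw":-1},{"tx":0.6,"ty":0.7,"tz":-0.3,"turn":0,"jaw":-1},{"tx":0,"ty":0,"tz":0,"turn":0,"jaw":-1}]'

```text
clock: 1.6
ee_pos: [0.5979, 0.001, 0.1664]
orientation: [-0.482, -0.515, -0.485, 0.516]
force: [0.1, -0.1, -0.8]
opening: 0.001
```

Call:
jog_arm --motion '[{"tx":0.4,"ty":0.3,"tz":-0.4,"turn":0,"jaw":-1},{"tx":0.4,"ty":0.3,"tz":-0.4,"turn":0,"jaw":-1},{"tx":0,"ty":0,"tz":-0.4,"turn":0,"jaw":-1},{"tx":0,"ty":0,"tz":0,"turn":0,"jaw":-1}]'

```text
clock: 2.0
ee_pos: [0.6379, 0.0327, 0.1028]
orientation: [-0.483, -0.513, -0.487, 0.517]
force: [0.2, -0.2, 0.1]
opening: 0.002
```

```bash
python3 - <<'E'
from h import *
print(read_state()['ee_pos'])
d=snap('side','side1')
a=cv2.resize(d['frame'][150:265,180:310],None,fx=5,fy=5,interpolation=cv2.INTER_CUBIC);cv2.imwrite('pics/c3.png',a[:,:,::-1])
E
```

```text
[0.63788027 0.03268006 0.1027999 ]
```

View pics/c3.png

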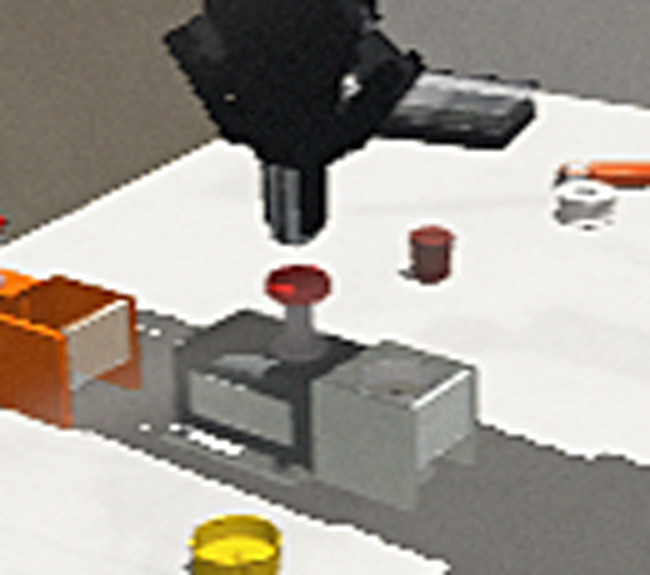

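Call:
jog_arm --motion '[{"tx":0,"ty":0,"tz":-0.2,"turn":0,"jaw":-1},{"tx":0,"ty":0,"tz":-0.12,"turn":0,"jaw":-1},{"tx":0,"ty":0,"tz":-0.08,"turn":0,"jaw":-1},{"tx":0,"ty":0,"tz":-0.08,"turn":0,"jaw":-1},{"tx":0,"ty":0,"tz":-0.08,"turn":0,"jaw":-1}]'

```text
clock: 2.55
ee_pos: [0.6402, 0.0301, 0.0801]
orientation: [0.484, 0.516, 0.484, -0.515]
force: [-2.3, 1.4, 4.1]
opening: -0.004
```

Call:
jog_arm --motion '[{"tx":0,"ty":0,"tz":-0.07,"turn":0,"jaw":-1},{"tx":0,"ty":0,"tz":-0.07,"turn":0,"jaw":-1},{"tx":0,"ty":0,"tz":-0.07,"turn":0,"jaw":-1}]'

```text
clock: 2.85
ee_pos: [0.6402, 0.0301, 0.0717]
orientation: [0.485, 0.516, 0.483, -0.515]
force: [-2.7, 1.0, 7.5]
opening: 0.002
```

Call:
jog_arm --motion '[{"tx":0,"ty":0,"tz":-0.08,"turn":0,"jaw":-1},{"tx":0,"ty":0,"tz":-0.08,"turn":0,"jaw":-1},{"tx":0,"ty":0,"tz":-0.08,"turn":0,"jaw":-1}]'

```text
clock: 3.15
ee_pos: [0.6403, 0.0301, 0.062]
orientation: [0.486, 0.516, 0.483, -0.514]
force: [-3.1, -0.1, 7.7]
opening: 0.0
```

Call:
jog_arm --motion '[{"tx":0,"ty":0,"tz":-0.08,"turn":0,"jaw":-1},{"tx":0,"ty":0,"tz":-0.08,"turn":0,"jaw":-1}]'

```text
clock: 3.35
ee_pos: [0.6408, 0.0301, 0.0596]
orientation: [0.487, 0.517, 0.482, -0.514]
force: [-14.0, 0.4, 37.9]
opening: -0.001
```

Call:
jog_arm --motion '[{"tx":0,"ty":0,"tz":0.15,"turn":0,"jaw":-1},{"tx":0,"ty":0,"tz":0.3,"turn":0,"jaw":-1},{"tx":0,"ty":0,"tz":0.6,"turn":0,"jaw":-1},{"tx":0,"ty":0,"tz":1,"turn":0,"jaw":-1},{"tx":0,"ty":0.2,"tz":1,"turn":0,"jaw":-0.5}]'

```text
clock: 3.85
ee_pos: [0.6359, 0.0392, 0.2098]
orientation: [-0.483, -0.514, -0.485, 0.517]
force: [0.1, -0.1, 0.2]
opening: 0.155
```

Call:
jog_arm --motion '[{"tx":-0.1,"ty":0.8,"tz":0,"turn":0,"jaw":-0.5},{"tx":-0.3,"ty":0.8,"tz":0,"turn":0,"jaw":-0.5},{"tx":-0.5,"ty":0.5,"tz":0,"turn":0,"jaw":-0.5},{"tx":-0.5,"ty":0,"tz":0,"turn":0,"jaw":-0.5},{"tx":-0.5,"ty":0,"tz":0,"turn":0,"jaw":-0.5}]'

```text
clock: 4.35
ee_pos: [0.5467, 0.1469, 0.2204]
orientation: [0.489, 0.52, 0.478, -0.512]
force: [0.9, 0.1, 0.4]
opening: 0.248
```

```bash
python3 - <<'E'
from h import *
import pickle
print(read_state()['ee_pos'],read_state()['opening'])
D={n:snap(n,n+'2') for n in('top','side')}
pickle.dump(D,open('d2.pkl','wb'))
a=cv2.resize(D['side']['frame'][150:290,160:320],None,fx=5,fy=5,interpolation=cv2.INTER_CUBIC);cv2.imwrite('pics/c4.png',a[:599,:,::-1])
a=cv2.resize(D['top']['frame'][130:250,150:260],None,fx=5,fy=5,interpolation=cv2.INTER_CUBIC);cv2.imwrite('pics/c5.png',a[:,:,::-1])
E
```

```text
[0.54672603 0.14685504 0.22042102] 0.2483739888755607
```

View pics/c4.png

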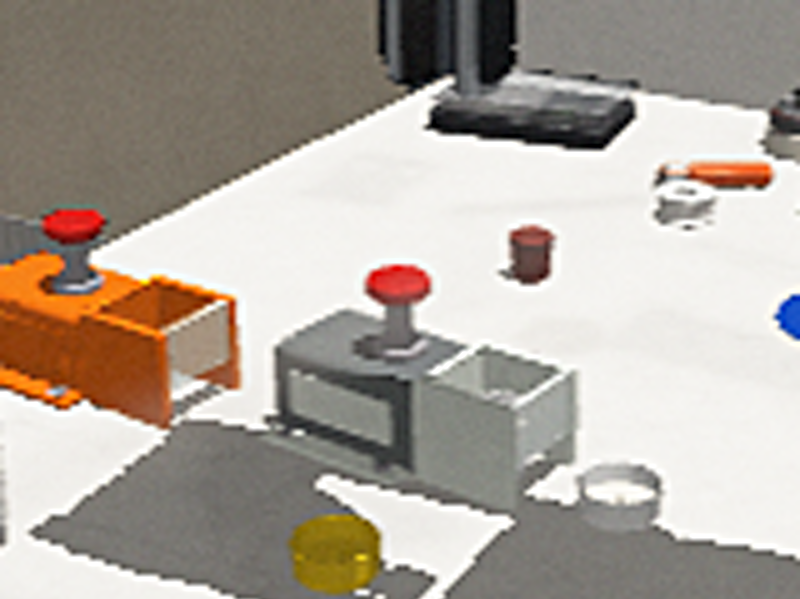

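View pics/c5.png

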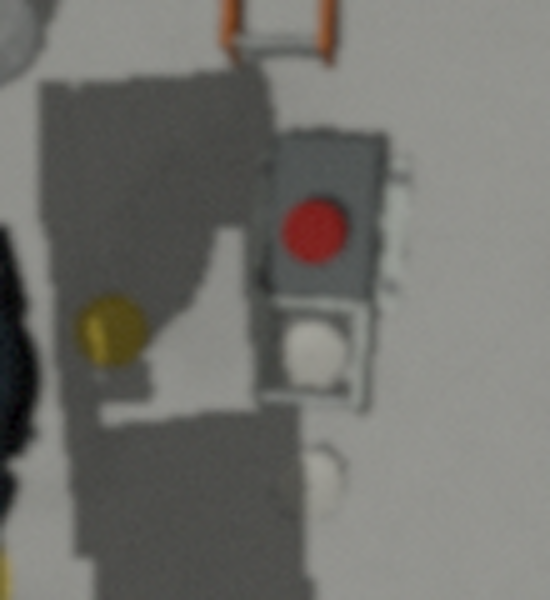

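```bash
python3 - <<'E'
from h import *
import pickle
D=pickle.load(open('d2.pkl','rb'))
d=D['top']
def c(x,y,z): return ray(d,150+(x+.5)/5-.5,130+(y+.5)/5-.5,z)[:2]
print('topedge',c(315,445,.016),'bot',c(315,518,.016),'right',c(348,481,.016))
s=D['side']
def c2(x,y,z): return ray(s,160+(x+.5)/5-.5,150+(y+.5)/5-.5,z)[:2]
print('rim L',c2(578,484,.016),'rim R',c2(662,488,.016),'rim far',c2(620,463,.016),'near',c2(620,508,.016), 'base',c2(620,531,0))
# yellow look-alike gap
E
```

```text
topedge [0.53784666 0.03782141] bot [0.50075374 0.03852132] right [0.51904233 0.02134627]
rim L [0.53568989 0.05031117] rim R [0.50226926 0.03540373] rim far [0.52777467 0.02427382] near [0.51088715 0.05978048] base [0.51388623 0.05249164]
```

Call:
jog_arm --motion '[{"tx":-0.25,"ty":-0.5,"tz":-0.6,"turn":-0.2,"jaw":-0.5},{"tx":-0.15,"ty":-0.4,"tz":-0.8,"turn":0,"jaw":-0.5},{"tx":0,"ty":0,"tz":-0.8,"turn":0,"jaw":-0.5},{"tx":0,"ty":0,"tz":-0.8,"turn":0,"jaw":-0.5},{"tx":0,"ty":0,"tz":0,"turn":0,"jaw":-0.5}]'

```text
clock: 4.95
ee_pos: [0.5285, 0.0995, 0.07]
orientation: [0.484, 0.53, 0.468, -0.516]
force: [-0.7, 1.1, -0.3]
opening: 0.252
```

Call:
jog_arm --motion '[{"tx":-0.08,"ty":0,"tz":-0.6,"turn":0,"jaw":-0.5},{"tx":0,"ty":0,"tz":-0.5,"turn":0,"jaw":-0.5},{"tx":0,"ty":0,"tz":-0.15,"turn":0,"jaw":-0.5},{"tx":0,"ty":0,"tz":0,"turn":0,"jaw":-0.5}]'

```text
clock: 5.35
ee_pos: [0.5315, 0.0987, 0.0111]
orientation: [0.486, 0.532, 0.465, -0.513]
force: [0.0, -0.2, -0.1]
opening: 0.256
```

```bash
python3 - <<'E'
from h import *
print(read_state()['ee_pos'],read_state()['opening'])
d=snap('side','side3')
a=cv2.resize(d['frame'][170:290,200:340],None,fx=5,fy=5,interpolation=cv2.INTER_CUBIC);cv2.imwrite('pics/c6.png',a[:,:,::-1])
E
```

```text
[0.53146082 0.0987385  0.01111324] 0.2559174156852896
```

View pics/c6.png

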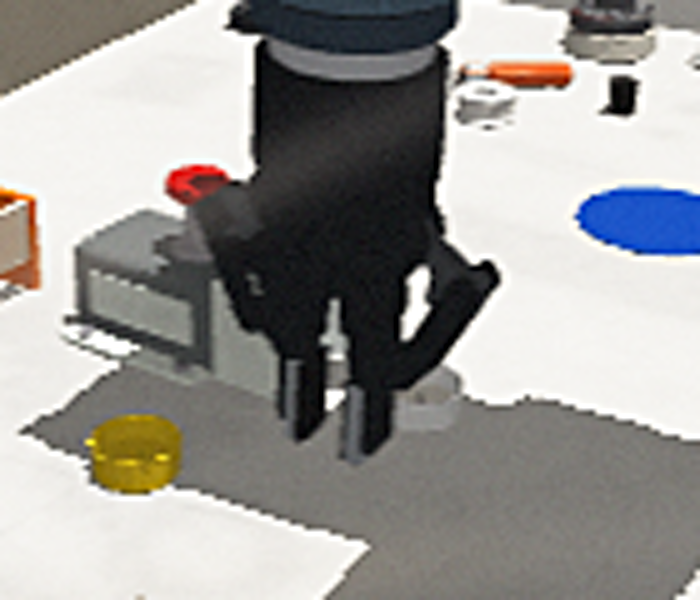

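Call:
jog_arm --motion '[{"tx":-0.15,"ty":0,"tz":0,"turn":0,"jaw":-0.8},{"tx":0,"ty":-0.1,"tz":0,"turn":0,"jaw":-0.8},{"tx":0,"ty":-0.1,"tz":0,"turn":0,"jaw":-0.8}]'

```text
clock: 5.7
ee_pos: [0.5272, 0.0887, 0.0161]
orientation: [0.489, 0.534, 0.464, -0.511]
force: [-0.5, -0.4, 0.1]
opening: 0.101
```

Call:
jog_arm --motion '[{"tx":-0.1,"ty":-0.05,"tz":-0.14,"turn":0,"jaw":-0.8},{"tx":0,"ty":0,"tz":0,"turn":0,"jaw":-0.8}]'

```text
clock: 5.9
ee_pos: [0.5225, 0.0851, 0.0099]
orientation: [0.489, 0.535, 0.463, -0.51]
force: [0.1, 0.2, 0.1]
opening: 0.098
```

Call:
jog_arm --motion '[{"tx":-0.01,"ty":-0.12,"tz":-0.01,"turn":0,"jaw":-0.8},{"tx":-0.01,"ty":-0.12,"tz":-0.01,"turn":0,"jaw":-0.8},{"tx":-0.01,"ty":-0.1,"tz":0,"turn":0,"jaw":-0.8},{"tx":-0.01,"ty":-0.1,"tz":0,"turn":0,"jaw":-0.8}]'

```text
clock: 6.3
ee_pos: [0.5202, 0.0617, 0.0086]
orientation: [0.489, 0.535, 0.463, -0.51]
force: [0.3, -1.0, 0.8]
opening: 0.101
```

Call:
jog_arm --motion '[{"tx":-0.01,"ty":-0.12,"tz":-0.01,"turn":0,"jaw":-0.8},{"tx":-0.01,"ty":-0.12,"tz":-0.01,"turn":0,"jaw":-0.8},{"tx":0,"ty":0,"tz":0,"turn":0,"jaw":-0.8}]'

```text
clock: 6.6
ee_pos: [0.5193, 0.0476, 0.0076]
orientation: [0.489, 0.535, 0.463, -0.511]
force: [-0.1, 0.2, -0.2]
opening: 0.1
```

```bash
python3 - <<'E'
from h import *
print(read_state()['ee_pos'],read_state()['opening'])
d=snap('side','side4')
a=cv2.resize(d['frame'][170:290,200:340],None,fx=5,fy=5,interpolation=cv2.INTER_CUBIC);cv2.imwrite('pics/c7.png',a[:,:,::-1])
E
```

```text
[0.51929054 0.04761668 0.00755874] 0.10025836690856431
```

View pics/c7.png

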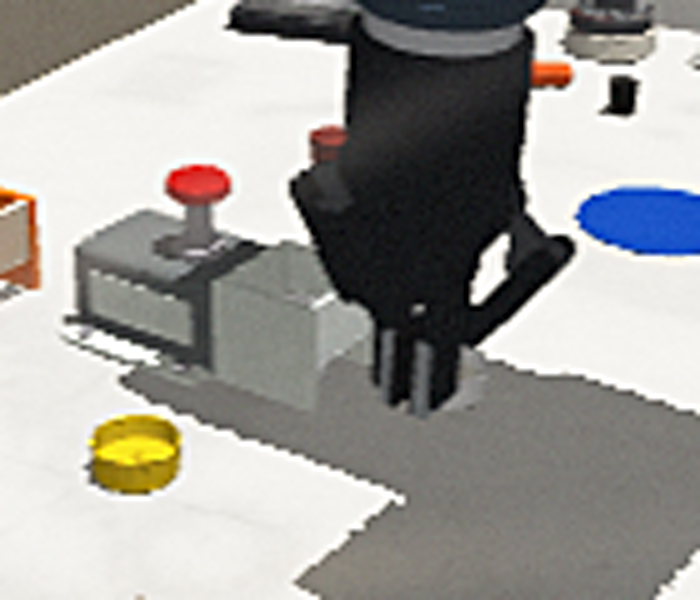

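```bash
python3 - <<'E'
from h import *
d=snap('top','top4')
p=proj(d,[.5165,.0176,.016]);print(p)
a=cv2.resize(d['frame'][170:260,190:330],None,fx=5,fy=5,interpolation=cv2.INTER_CUBIC);cv2.imwrite('pics/c8.png',a[:,:,::-1])
s=get_image('side')
print([((proj(s,[.5165+.0195*np.cos(t),.0176+.0195*np.sin(t),.016])-[200,170])*5).round(0) for t in np.arange(0,6.3,.79)])
E
```

```text
[220.69054952 226.75899318]
[array([408., 350.]), array([406., 367.]), array([429., 380.]), array([463., 382.]), array([488., 371.]), array([488., 355.]), array([464., 342.]), array([431., 341.])]
```

View pics/c8.png

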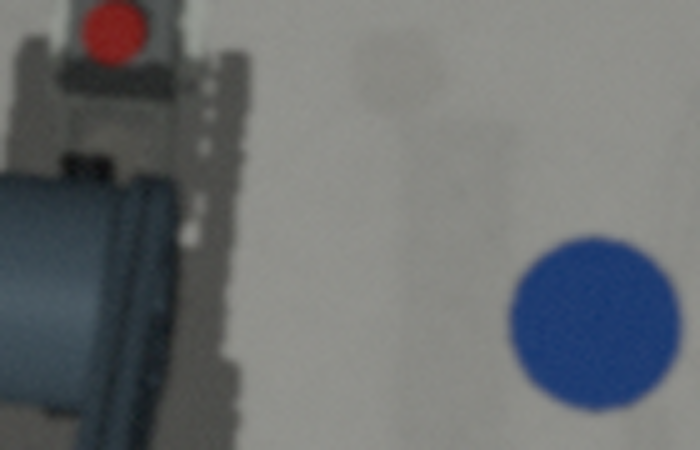

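Call:
jog_arm --motion '[{"tx":-0.01,"ty":-0.13,"tz":0,"turn":0,"jaw":-0.8},{"tx":-0.01,"ty":-0.13,"tz":0,"turn":0,"jaw":-0.8},{"tx":-0.01,"ty":-0.13,"tz":0,"turn":0,"jaw":-0.8},{"tx":-0.01,"ty":-0.13,"tz":0,"turn":0,"jaw":-0.8},{"tx":-0.01,"ty":-0.13,"tz":0,"turn":0,"jaw":-0.8}]'

```text
clock: 7.25
ee_pos: [0.5166, 0.0145, 0.0076]
orientation: [0.49, 0.534, 0.463, -0.51]
force: [0.7, -0.7, 0.3]
opening: 0.096
```

Call:
jog_arm --motion '[{"tx":-0.01,"ty":-0.13,"tz":0,"turn":0,"jaw":-0.8},{"tx":-0.01,"ty":-0.13,"tz":0,"turn":0,"jaw":-0.8},{"tx":-0.01,"ty":-0.13,"tz":0,"turn":0,"jaw":-0.8},{"tx":-0.01,"ty":-0.13,"tz":0,"turn":0,"jaw":-0.8},{"tx":-0.01,"ty":-0.13,"tz":0,"turn":0,"jaw":-0.8}]'

```text
clock: 7.75
ee_pos: [0.5138, -0.0215, 0.0077]
orientation: [0.49, 0.534, 0.463, -0.51]
force: [-0.3, -0.3, 0.1]
opening: 0.101
```

```bash
python3 - <<'E'
from h import *
st=read_state();print(st['ee_pos'],st['force'])
d=snap('side','side5')
a=cv2.resize(d['frame'][170:290,220:360],None,fx=5,fy=5,interpolation=cv2.INTER_CUBIC);cv2.imwrite('pics/c9.png',a[:,:,::-1])
x,y,_=st['ee_pos'];cx,cy=x-.0028,y-.030
print([((proj(d,[cx+.0195*np.cos(t),cy+.0195*np.sin(t),.016])-[220,170])*5).round(0) for t in np.arange(0,6.3,.79)])
E
```

```text
[ 0.51380118 -0.02147294  0.00766991] [-0.27704748 -0.31105767  0.10127631]
[array([380., 293.]), array([380., 307.]), array([402., 319.]), array([435., 320.]), array([457., 311.]), array([455., 297.]), array([432., 286.]), array([401., 284.])]
```

View pics/c9.png

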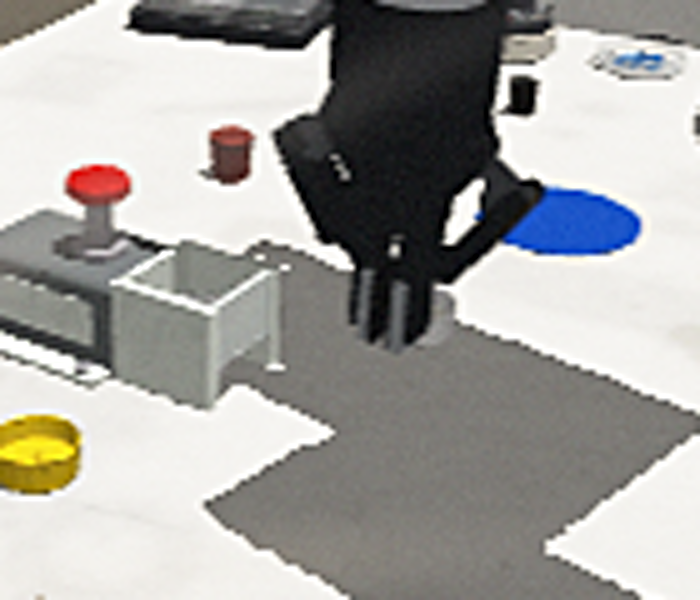

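Call:
jog_arm --motion '[{"tx":-0.012,"ty":-0.13,"tz":0,"turn":0,"jaw":-0.8},{"tx":-0.012,"ty":-0.13,"tz":0,"turn":0,"jaw":-0.8},{"tx":-0.012,"ty":-0.13,"tz":0,"turn":0,"jaw":-0.8},{"tx":-0.012,"ty":-0.13,"tz":0,"turn":0,"jaw":-0.8},{"tx":-0.012,"ty":-0.13,"tz":0,"turn":0,"jaw":-0.8}]'

```text
clock: 8.3
ee_pos: [0.5107, -0.0571, 0.0077]
orientation: [0.49, 0.534, 0.463, -0.51]
force: [-0.1, 1.0, 0.2]
opening: 0.102
```

Call:
jog_arm --motion '[{"tx":-0.012,"ty":-0.13,"tz":0,"turn":0,"jaw":-0.8},{"tx":-0.012,"ty":-0.13,"tz":0,"turn":0,"jaw":-0.8},{"tx":-0.012,"ty":-0.13,"tz":0,"turn":0,"jaw":-0.8},{"tx":-0.012,"ty":-0.13,"tz":0,"turn":0,"jaw":-0.8},{"tx":-0.012,"ty":-0.13,"tz":0,"turn":0,"jaw":-0.8}]'

```text
clock: 8.8
ee_pos: [0.5073, -0.0927, 0.0077]
orientation: [0.49, 0.534, 0.463, -0.51]
force: [-0.0, -0.0, 0.9]
opening: 0.097
```

```bash
python3 - <<'E'
from h import *
st=read_state();print(st['ee_pos'],st['force'])
d=snap('side','side6')
a=cv2.resize(d['frame'][160:280,240:380],None,fx=5,fy=5,interpolation=cv2.INTER_CUBIC);cv2.imwrite('pics/c10.png',a[:,:,::-1])
x,y,_=st['ee_pos'];cx,cy=x-.0028,y-.030
print([((proj(d,[cx+.0195*np.cos(t),cy+.0195*np.sin(t),.016])-[240,160])*5).round(0) for t in np.arange(0,6.3,.79)])
E
```

```text
[ 0.50730087 -0.09265457  0.00769027] [-0.03764799 -0.03525303  0.93238567]
[array([348., 291.]), array([348., 303.]), array([370., 314.]), array([401., 315.]), array([421., 307.]), array([419., 294.]), array([396., 285.]), array([367., 283.])]
```

View pics/c10.png

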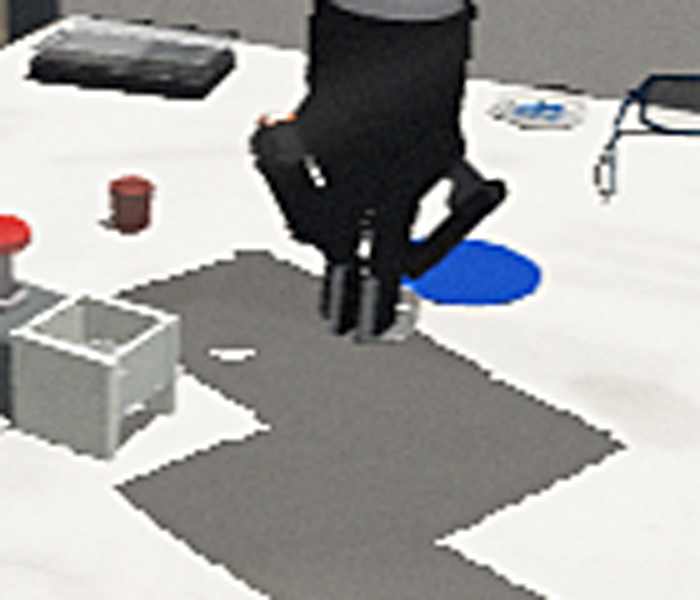

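Call:
jog_arm --motion '[{"tx":-0.014,"ty":-0.13,"tz":0,"turn":0,"jaw":-0.8},{"tx":-0.014,"ty":-0.13,"tz":0,"turn":0,"jaw":-0.8},{"tx":-0.014,"ty":-0.13,"tz":0,"turn":0,"jaw":-0.8},{"tx":-0.014,"ty":-0.13,"tz":0,"turn":0,"jaw":-0.8},{"tx":-0.014,"ty":-0.13,"tz":0,"turn":0,"jaw":-0.8}]'

```text
clock: 9.35
ee_pos: [0.5036, -0.1283, 0.0077]
orientation: [0.49, 0.534, 0.463, -0.51]
force: [0.3, 0.9, 0.3]
opening: 0.098
```

Call:
jog_arm --motion '[{"tx":-0.014,"ty":-0.13,"tz":0,"turn":0,"jaw":-0.8},{"tx":-0.014,"ty":-0.13,"tz":0,"turn":0,"jaw":-0.8},{"tx":-0.014,"ty":-0.13,"tz":0,"turn":0,"jaw":-0.8},{"tx":-0.014,"ty":-0.13,"tz":0,"turn":0,"jaw":-0.8},{"tx":-0.014,"ty":-0.1,"tz":0,"turn":0,"jaw":-0.8}]'

```text
clock: 9.85
ee_pos: [0.4998, -0.1625, 0.0077]
orientation: [0.49, 0.534, 0.463, -0.51]
force: [-0.3, 0.2, -0.1]
opening: 0.099
```

Last 16 mm, slowly. Then back off, lift and move clear.

Call:
jog_arm --motion '[{"tx":-0.01,"ty":-0.1,"tz":0,"turn":0,"jaw":-0.8},{"tx":-0.01,"ty":-0.08,"tz":0,"turn":0,"jaw":-0.8},{"tx":-0.01,"ty":-0.06,"tz":0,"turn":0,"jaw":-0.8},{"tx":0,"ty":0,"tz":0,"turn":0,"jaw":-0.8}]'

```text
clock: 10.25
ee_pos: [0.4981, -0.1763, 0.0077]
orientation: [0.49, 0.535, 0.463, -0.51]
force: [-0.3, -0.6, -0.9]
opening: 0.103
```

Call:
jog_arm --motion '[{"tx":0,"ty":0.2,"tz":0,"turn":0,"jaw":-0.8},{"tx":0,"ty":0.5,"tz":0,"turn":0,"jaw":-0.8},{"tx":0,"ty":0.3,"tz":0.5,"turn":0,"jaw":-0.8},{"tx":0,"ty":0,"tz":1,"turn":0,"jaw":-0.8},{"tx":0,"ty":0,"tz":1,"turn":0,"jaw":-0.8}]'

```text
clock: 10.75
ee_pos: [0.4913, -0.1184, 0.1283]
orientation: [0.483, 0.533, 0.469, -0.513]
force: [1.8, -0.4, 1.6]
opening: 0.098
```

Call:
jog_arm --motion '[{"tx":-0.4,"ty":0.5,"tz":0.8,"turn":0,"jaw":-0.8},{"tx":-0.6,"ty":0.5,"tz":0,"turn":0,"jaw":-0.8},{"tx":-0.6,"ty":0.5,"tz":0,"turn":0,"jaw":-0.8},{"tx":-0.6,"ty":0.5,"tz":0,"turn":0,"jaw":-0.8},{"tx":0,"ty":0,"tz":0,"turn":0,"jaw":-0.8}]'

```text
clock: 11.25
ee_pos: [0.382, -0.0146, 0.1749]
orientation: [0.489, 0.535, 0.465, -0.509]
force: [0.6, -0.1, 0.2]
opening: 0.102
```

```bash
python3 - <<'E'
from h import *
st=read_state();print(st['clock'],st['ee_pos'],st['force'])
d=snap('side','side7');t=snap('top','top7')
a=cv2.resize(d['frame'][140:260,200:360],None,fx=5,fy=5,interpolation=cv2.INTER_CUBIC);cv2.imwrite('pics/c11.png',a[:,:,::-1])
a=cv2.resize(t['frame'][140:260,190:340],None,fx=5,fy=5,interpolation=cv2.INTER_CUBIC);cv2.imwrite('pics/c12.png',a[:,:,::-1])
f=t['frame'];hsv=cv2.cvtColor(f,cv2.COLOR_RGB2HSV);sub=hsv[215:255,290:330]
m=((sub[...,1]<90)&(sub[...,2]>70)).astype(np.uint8)
b=((sub[...,1]>120)).astype(np.uint8)
cs,_=cv2.findContours(b,cv2.RETR_CCOMP,cv2.CHAIN_APPROX_NONE)
for c in cs:
    if len(c)>15:
        (x,y),r=cv2.minEnclosingCircle(c);print('contour',x+290,y+215,r,ray(t,x+290,y+215,.0005),ray(t,x+290,y+215,.016))
E
```

```text
11.25 [ 0.38197275 -0.0146461   0.17492303] [ 0.58574307 -0.08670005  0.18825756]
contour 308.4790573120117 234.41099548339844 16.59728240966797 [ 0.49133923 -0.20599753  0.0005    ] [ 0.4909138  -0.20425028  0.016     ]
contour 308.415584564209 232.74025917053223 9.446802139282227 [ 0.49560334 -0.20602455  0.0005    ] [ 0.49512451 -0.20427696  0.016     ]
```

View pics/c11.png

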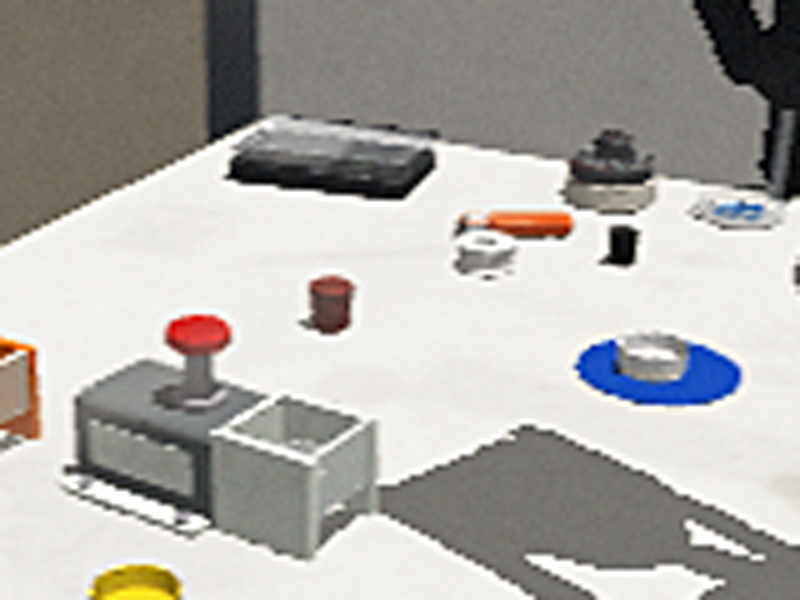

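View pics/c12.png

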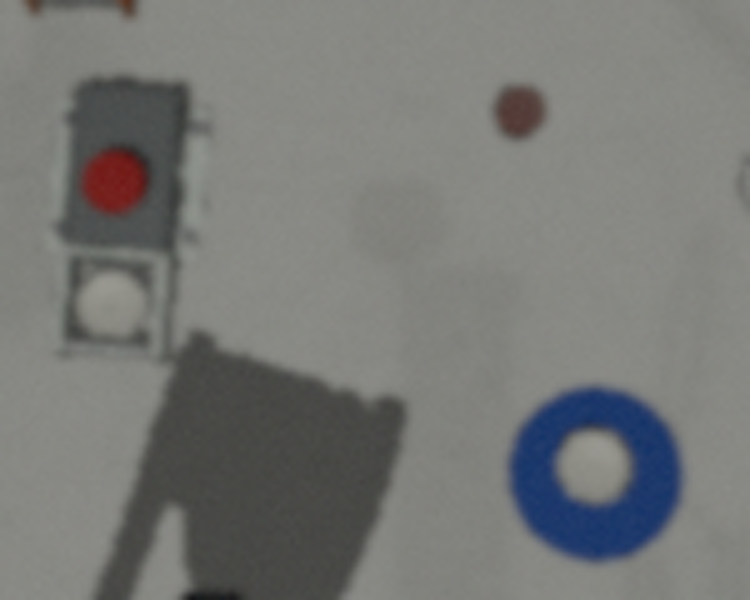

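View pics/top7.png

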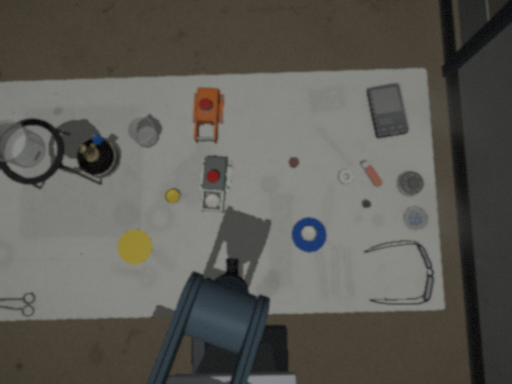

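The cup is flat on the blue spot, with blue showing all round it. Its centre is at px (308.4, 232.7) and the spot's at (308.5, 234.4). Nothing else has moved, the plunger is up and the magazine still holds its cups.

```bash
python3 -c "
from h import *
print(np.abs(read_state()['qd']).max()); print(close_job())"
```

```text
0.04671728820809166
the job is handed in; nothing more can be done
None
```

The cup is on the blue spot and the job is handed in, about 11 s into the 64 s allowed. I pressed the red plunger once with closed fingertips. It reached its stop at 0.0596 m, with 38 N vertically on the fingertips (about 40 N in total), and rose again. One cup came out, and I pushed it about 0.25 m across the table with the nearly closed fingertips, then backed off and moved clear.

- **Placing:** The last pictures show the cup upright with blue all round it. Its centre is about 4 to 5 mm from the spot's centre, where about 25 mm would still be wholly on the spot.
- **Surroundings:** The plunger is up, cups are still in the magazine, and the other objects look unmoved. I judged that by eye rather than measuring it.
- **Disagreements:** None of the checks failed. The two views placed the cap and the spot 2 to 4 mm apart, which is small against the margin.

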